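# Click the bur magazine into its dock

### The arm

A 6-joint arm with a two-finger parallel gripper is mounted at the origin on the work surface. World frame = base frame: x ahead of the robot, y to its left, z up, the work surface at z = 0. Lengths are in m, angles in rad, forces in N, time in s.
With the tool pointing down it reaches from about 0.275 to 0.85 m from the base axis. Payload 5.2 kg.
Tool frame: the origin (TCP) lies midway between the tips of the shut fingers; the grasp point (between the pads) lies 19 mm behind it; z points along the fingers, y is the direction in which the jaws open and shut (so a half turn about z gives the same grasp; the last joint's range is limited). The gripper opens to 85 mm and grips with 20 to 120 N. Pads are 22 mm wide; open, the fingers measure 114 mm over their backs; the gripper's body (76 mm by 85 mm) begins 54 mm behind the grasp point. The pads swing forward as they close: fully open they stand 13 mm farther back than shut.
Start: joints at [-1.308, 0.259, 1.535, -0, 1.348, -0.203], TCP at [0.247, -0.491, 0.231] pointing down, gripper open.
Joint ranges: [-3.14, 3.14], [-0.91, 2.08], [0.19, 2.58], [-1.22, 4.36], [0.22, 2.71], [-3.12, 3.12]. Speed limits (rad/s): [2.57, 2.57, 3.14, 3.14, 3.14, 3.14].

### API

Orientations are given as a unit quaternion [x, y, z, w].
In Python, from plant import movep, line_to, goto_joints, command_gripper, pause, ik, read_camera, MotionError, hand_in, read_time_s, read_joints, read_qvel, read_tau, read_tool_pos, read_ee_rot, read_contact_force, read_ft_torque, read_gripper_width gives the robot as it stands. Calls block until the motion is done:
- movep(position, orientation): joint-space move of the TCP to a pose.
- line_to(position, velocity=0.15, attitude=None, f_stop=None): straight line of the TCP; attitude=None keeps the orientation; velocity is the mean speed in m/s. With f_stop (N) it stops when the force on the tool has changed by that much, and returns True; else False.
- goto_joints(angles): joint-space move.
- command_gripper(opening, f_grip=None): finger opening in m; f_grip is the grip in N (None keeps the last); returns when the fingers have stopped.
- pause(seconds).
- ik(position, orientation): joint angles nearest the present ones, or None.
- read_camera(name): name is "scene" or "top" or "wrist"; returns a dict with "img" (400x640x3 uint8, blue, green, red), "fx", "fy", "cx", "cy" (pixels), "position" and "rotation" of the camera in the world. Camera axes: x right, y up, looking along -z (the intrinsics and any distortion apply to the point x, -y, -z); pixel columns grow to the right and rows downward; lengths in m; the calibration is good to about 2 mm. The wrist camera is an equidistant fisheye: a pixel r from the principal point sees the ray r / f radians off the axis. A picture is of the moment at which its call begins. There is no depth.
A pose or a line that the arm cannot do raises MotionError and nothing moves.
- hand_in(): hands the job in, once; it reports no verdict.
Readings, each from a call of its own:
- read_time_s(): time.
- read_joints(): joint angles.
- read_qvel(): joint speeds.
- read_tau(): joint torques, N m.
- read_tool_pos(): TCP position.
- read_ee_rot(): TCP orientation.
- read_contact_force(): force on the tool from outside, world axes, zero at the start.
- read_ft_torque(): the same for the moment, N m.
- read_gripper_width(): finger opening in m.
Only numpy, scipy, OpenCV 4.12 (cv2) and the standard library are available. Lean on these libraries where they do the work, as an engineer would, in place of code of your own. Each camera call takes 0.05 s, during which the arm holds its last target. There are 200 camera calls.

### The job

Pick up the bur magazine that stands on the dental bench, set it between the four corner guides of its dock on the sprung platform, and press it down gently until both sprung catches snap over its plate, so that it stays down, level, when you let go. Feel for the snap and stop there: do not force it against the stop below, and leave everything else on the bench where it is.

Things in the scene. Friction and masses are not known exactly. Their poses are not given: they have to be found in the camera images.
- magazine: Bur magazine, 0.2-0.33 kg, same after a half turn: flat aluminium plate 72 (x) x 62 (y) x 6 mm, long edges (y = +-31) half-round, an upright grey grip block 26 (x) x 20 (y) mm in the middle, and a row of three thin burs (to 45 mm high) at each end, x = +-28. Origin: centre of the plate's underside, z up; it stands on the bench (z = 0).
- magazine_top (a point): Centre of the grip block's flat top, 60 mm above the plate's underside. Grip the block across its 20 mm (along the magazine's y), with the fingertips about 30 mm above the plate's underside, so that they stay clear of the dock.
- dock: Fixed metal dock, base 130 (x) x 124 (y) x 8 mm; origin: centre of its underside, on the bench, z up. Four corner guides take the plate with its x along the dock's x (either way round), 2 mm play each side; they rise to 72 mm, flared lead-ins to 80 mm, and are open at |x| under 22 mm. Towers 40 mm high at y = +-48 to 60. A push of over 20 N harms it.
- dock_seat (a point): Centre of the top of the black sprung platform when up, 58 mm above the bench: the plate's underside lands here. The platform pushes up with about 4 N, plus 0.06 N per mm it is pushed down. Let go before the snap, the magazine springs back up to here.
- dock_catch (a point): Point on the dock's axis 40 mm above the bench, among the catches: two sprung steel rollers, from the +y and -y sides at x = 0. Pressing meets only the platform's spring, then a peak of 10 to 16 N, then within 8 mm the force falls to nothing: snapped. The snap's depth differs and is not measured: latched 10 to 32 mm below the seat, hard stop 2 to 5 mm past the snap.
- cast: Bystander: plaster dental cast, 50 x 52 x 23 mm, origin under its centre.
- bur_stand: Bystander: round wooden bur stand, 60 mm across, 51 mm high with burs, origin under its centre.
- bowl: Bystander: dark rubber mixing bowl, 110 mm across, 60 mm high, origin under its centre.
- spatula: Bystander: spatula lying flat, 170 mm long.
- wax_pot: Bystander: small amber glass pot with a steel cap, 52 mm across, 45 mm high.
- rinse_bottle: Bystander: white plastic bottle with blue cap, 64 mm across, 150 mm high.
- powder_jar: Bystander: white plastic jar, 100 mm across, 140 mm high.
Not all that is in view belongs to the job. What is shaped like the magazine but blue is not meant. What is shaped like the dock but red is not meant.

How it is judged:
On the way:
1. the magazine has been lifted off the bench and stands in the dock between its guides (horizontal distance between magazine and dock below 0.008 m and z of magazine in the frame of dock below 0.066 m), for 0.1 s.
At the end, for the whole second after the job is handed in: The magazine is in the dock, within 6 mm of its centre and 0.12 rad of its direction, upright within 0.08 rad, held down by the catches with its underside at least 7.5 mm below the raised platform height (below 50.5 mm above the bench), let go and at rest (horizontal distance between magazine and dock below 0.006 m and z of magazine in the frame of dock between 0.02 and 0.0505 m and angle between magazine's own z axis and vertical below 0.08 rad and angle between the x axis of magazine and the x axis of dock, either way round below 0.12 rad and linear speed of magazine below 0.02 m/s); the robot touches nothing.
It fails at once if the magazine is forced into the dock: all contact forces between them, the rollers' own squeeze (up to 27 N) included, add up to more than 52 N, about 20 N of push against the stop (contact force between magazine and dock above 52 N).
It fails at once if the robot pushes on the dock itself with more than 20 N (contact force between the arm and dock above 20 N).
It fails at once if the robot's fingers push on the dock itself with more than 20 N (contact force between the fingers and dock above 20 N).
It fails at once if a bystander is moved by more than 30 mm (distance of any of cast, bur_stand, bowl, spatula, wax_pot, rinse_bottle, powder_jar from where it was at the start of the episode above 0.03 m).
It also fails if it takes over 58 s, if anything falls off the work surface, if the arm or the gripper's body presses on something with over 40 N, if the wrist force passes 120 N, or if a joint passes its speed limit or range.

## Working session

There is one attempt and no reset: what is moved stays moved. The work goes in short steps, each a Python script; the robot and the scene stay as the last script left them, time stands still between calls to the robot, and variables do not carry over. Pictures are saved under pics/ and viewed, about 8 in all and at most 12, crops included, and the job is handed in when it is done.

```bash
mkdir -p pics; ls; python3 - <<'E'
from plant import *
import cv2
for n in ("scene","top"):
    c=read_camera(n); cv2.imwrite(f"pics/{n}0.png",c["img"]); print(n,c["fx"],c["fy"],c["cx"],c["cy"],c["position"],c["rotation"],[k for k in c])
E
```

```text
pics
scene 397.72762132816405 397.72762132816405 322.2743714641478 205.5797400713417 [1.07493524 0.67876306 0.75765087] [0.13544497 0.42203441 0.84622782 0.29570272] ['img', 'fx', 'fy', 'cx', 'cy', 'position', 'rotation']
top 455.2444414139206 455.2444414139206 319.65589608513676 199.9606594956037 [4.45963567e-01 5.23224904e-04 1.42073317e+00] [-0.03100102  0.03394554  0.71276584 -0.69989392] ['img', 'fx', 'fy', 'cx', 'cy', 'position', 'rotation']
```

View pics/top0.png

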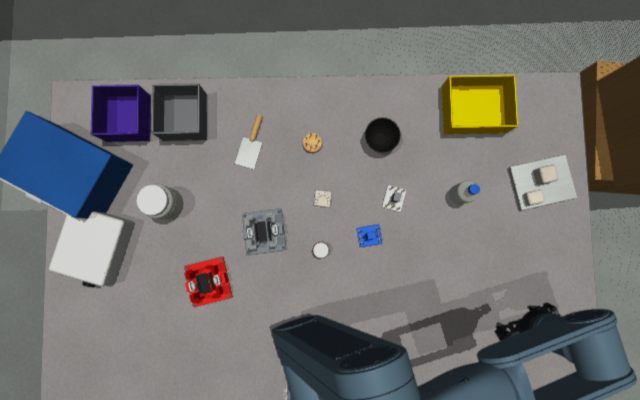

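View pics/scene0.png

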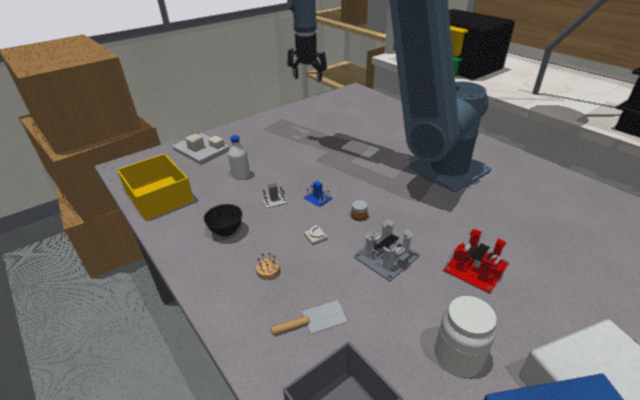

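The top view shows the magazine at about (395,198) and the grey dock at about (264,232). The blue (369,236) and red (208,282) ones are decoys. I'll enlarge both.

```bash
cat > h.py <<'E'
from plant import *
import numpy as np, cv2
from scipy.spatial.transform import Rotation as R
def ray(c,u,v):
    x=(u-c["cx"])/c["fx"]; y=(v-c["cy"])/c["fy"]
    if c.get("fish"):
        r=np.hypot(x,y); s=np.sin(r)/max(r,1e-9); d=np.array([x*s,-y*s,-np.cos(r)])
    else: d=np.array([x,-y,-1.])
    return R.from_quat(c["rotation"]).apply(d)
def onz(c,u,v,z):
    d=ray(c,u,v); p=np.array(c["position"]); return p+d*(z-p[2])/d[2]
def proj(c,P):
    d=R.from_quat(c["rotation"]).inv().apply(np.array(P)-c["position"])
    x,y,z=d[0],-d[1],-d[2]
    if c.get("fish"):
        r=np.hypot(x,y); t=np.arctan2(r,z); x,y=x/r*t,y/r*t
    else: x,y=x/z,y/z
    return np.array([c["cx"]+c["fx"]*x,c["cy"]+c["fy"]*y])
def cam(n):
    c=read_camera(n); c["fish"]=(n=="wrist"); return c
def down(yaw): # tool y axis (jaws) at angle yaw in world, z down
    y=np.array([np.cos(yaw),np.sin(yaw),0]); z=np.array([0,0,-1.])
    return R.from_matrix(np.c_[np.cross(y,z),y,z]).as_quat()
E
python3 - <<'E'
from h import *
c=cam("top"); im=c["img"]
a=cv2.resize(im[170:226,365:425],None,fx=6.6,fy=6.6,interpolation=cv2.INTER_CUBIC)
b=cv2.resize(im[202:262,234:294],None,fx=6.6,fy=6.6,interpolation=cv2.INTER_CUBIC)
h=min(a.shape[0],b.shape[0]); cv2.imwrite("pics/z.png",np.hstack([a[:h],b[:h]]))
print(a.shape,b.shape)
print(onz(c,395,198,0.03),onz(c,264,232,.058), read_ee_rot(), down(0))
E
```

```text
(370, 396, 3) (396, 396, 3)
[ 0.57591316 -0.23789492  0.03      ] [0.47842828 0.16158792 0.058     ] [ 9.72998342e-01  2.30811138e-01 -1.98702797e-05 -6.66774397e-04] [0.70710678 0.70710678 0.         0.        ]
```

View pics/z.png

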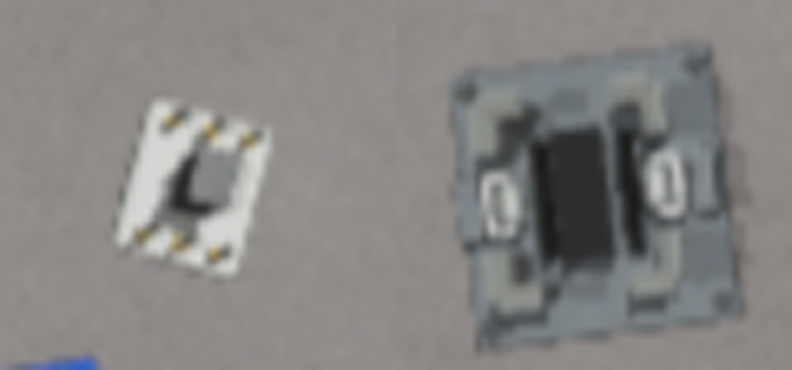

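Left: magazine plate corners are (155,97), (273,128), (238,277), (118,243), with burs along the top and bottom edges. Right: dock base corners are (450,75), (712,42), (745,315), (478,350), with the catches left and right.

```bash
cat > est.py <<'E'
from h import *
def fit(c,px,z,sx,sy):
    # px order: consecutive corners, first edge along y
    w=np.array([onz(c,u,v,z)[:2] for u,v in px])
    m=w.mean(0); ex=(w[0]+w[1]-w[2]-w[3])/2; ey=(w[0]+w[3]-w[1]-w[2])/2
    print("centre",m.round(4),"yaw x",np.arctan2(ex[1],ex[0]).round(3),"yaw from y",(np.arctan2(ey[1],ey[0])-np.pi/2).round(3),"size",np.linalg.norm(ex).round(4),np.linalg.norm(ey).round(4))
E
python3 - <<'E'
from est import *
c=cam("top"); s=6.6
f=lambda L,ox,oy,x0:[((x-x0+.5)/s-.5+ox,(y+.5)/s-.5+oy) for x,y in L]
fit(c,f([(155,97),(273,128),(238,277),(118,243)],365,170,0),.006,.072,.062)
fit(c,f([(450,75),(712,42),(745,315),(478,350)],234,202,396),.008,.13,.124)
p=onz(c,395,198,.03)
m=np.array([.576,-.238])
print(read_joints())
for y in (-.3,0,.3,np.pi/2-.2,np.pi/2+.2,-np.pi/2):
  q=ik([m[0],m[1],.25],down(y)); print(y,q); q=ik([.478,.162,.25],down(y)); print(y,q)
E
```

```text
centre [ 0.5789 -0.2398] yaw x -0.271 yaw from y -0.287 size 0.0724 0.0582
centre [0.4824 0.1677] yaw x 0.104 yaw from y 0.109 size 0.1292 0.1248
[-1.30781140e+00  2.59055486e-01  1.53565430e+00 -4.75651161e-06
  1.34800937e+00 -2.02789566e-01]
-0.3 [-5.70561473e-01  3.80495766e-01  1.31735085e+00 -4.44089210e-16
  1.44374603e+00 -2.70561473e-01]
-0.3 [ 1.05426445e-01  1.64162744e-01  1.60935286e+00 -4.44089210e-16
  1.36807705e+00  4.05426445e-01]
0 [-5.70561473e-01  3.80495766e-01  1.31735085e+00 -4.44089210e-16
  1.44374603e+00 -5.70561473e-01]
0 [ 1.05426445e-01  1.64162744e-01  1.60935286e+00 -4.44089210e-16
  1.36807705e+00  1.05426445e-01]
0.3 [-5.70561473e-01  3.80495766e-01  1.31735085e+00 -4.44089210e-16
  1.44374603e+00 -8.70561473e-01]
0.3 [ 1.05426445e-01  1.64162744e-01  1.60935286e+00 -4.44089210e-16
  1.36807705e+00 -1.94573555e-01]
1.3707963267948966 [-5.70561473e-01  3.80495766e-01  1.31735085e+00 -4.44089210e-16
  1.44374603e+00 -1.94135780e+00]
1.3707963267948966 [ 1.05426445e-01  1.64162744e-01  1.60935286e+00 -4.44089210e-16
  1.36807705e+00 -1.26536988e+00]
1.7707963267948965 [-5.70561473e-01  3.80495766e-01  1.31735085e+00 -4.44089210e-16
  1.44374603e+00 -2.34135780e+00]
1.7707963267948965 [ 1.05426445e-01  1.64162744e-01  1.60935286e+00 -4.44089210e-16
  1.36807705e+00 -1.66536988e+00]
-1.5707963267948966 [-5.70561473e-01  3.80495766e-01  1.31735085e+00 -4.44089210e-16
  1.44374603e+00  1.00023485e+00]
-1.5707963267948966 [ 1.05426445e-01  1.64162744e-01  1.60935286e+00 -4.44089210e-16
  1.36807705e+00  1.67622277e+00]
```

```bash
python3 - <<'E'
from h import *
import pickle
movep([.4824,.1677,.24],down(-np.pi/2+.107))
c=cam("wrist"); cv2.imwrite("pics/wd.png",c["img"]); pickle.dump(c,open("wd.pkl","wb"))
P=[c["img"]]
movep([.579,-.2398,.22],down(-np.pi/2-.28))
c=cam("wrist"); pickle.dump(c,open("wm.pkl","wb")); P.append(c["img"])
print(c["fx"],c["position"],c["rotation"],read_time_s(),read_contact_force())
cv2.imwrite("pics/w2.png",cv2.resize(np.vstack(P),None,fx=.75,fy=.75,interpolation=cv2.INTER_AREA))
E
```

```text
309.70691628693146 [ 0.65448684 -0.2602668   0.3639445 ] [ 0.09257281 -0.12410385  0.78857992 -0.59512202] 4.3333 [ 0.19136313  0.94673763 -0.86090068]
```

View pics/w2.png

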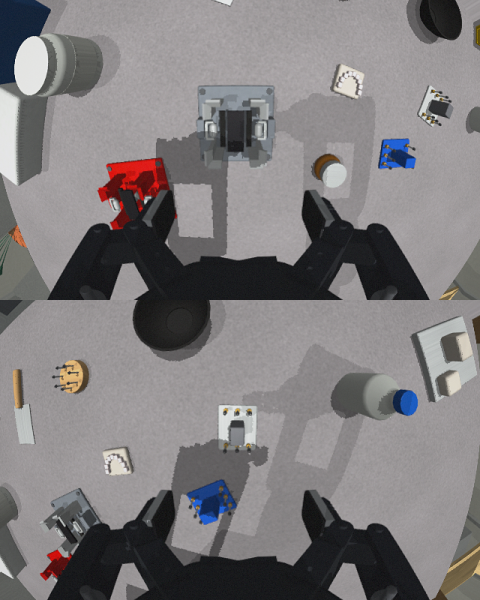

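```bash
python3 - <<'E'
from h import *
import pickle
a=pickle.load(open("wd.pkl","rb"))["img"][105:230,255:375]; b=pickle.load(open("wm.pkl","rb"))["img"][130:210,285:350]
a=cv2.resize(a,None,fx=4,fy=4,interpolation=cv2.INTER_CUBIC); b=cv2.resize(b,None,fx=5,fy=5,interpolation=cv2.INTER_CUBIC)
b=cv2.copyMakeBorder(b,0,100,0,0,cv2.BORDER_CONSTANT)
print(a.shape,b.shape)
cv2.imwrite("pics/z2.png",np.hstack([a[:500],b[:500]]))
E
```

```text
(500, 480, 3) (500, 325, 3)
```

View pics/z2.png

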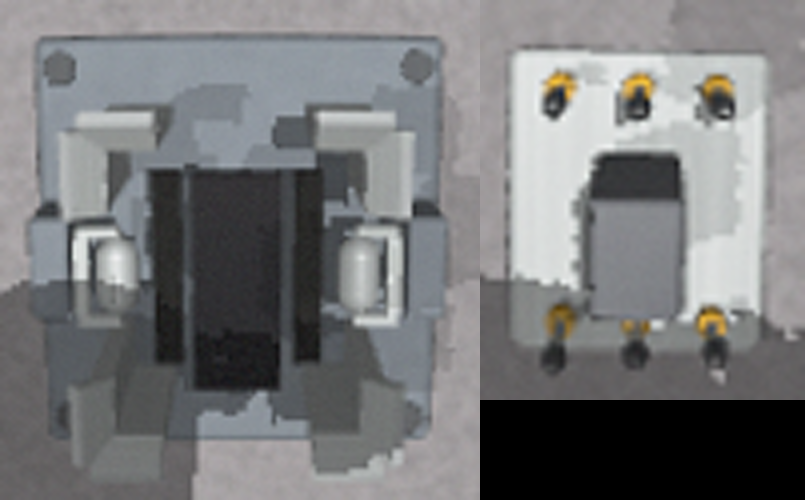

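Right panel: magazine plate corners are about (512,48), (769,55), (763,350), (508,347), and the grip top is (593,200)–(682,318). Left panel: dock base corners are (38,38), (441,38), (433,437), (50,437), and the platform strip is (188,168)–(282,388).

```bash
python3 - <<'E'
from est import *
import pickle
d=pickle.load(open("wd.pkl","rb")); m=pickle.load(open("wm.pkl","rb"))
f=lambda L,ox,oy,x0,s:[((x-x0+.5)/s-.5+ox,(y+.5)/s-.5+oy) for x,y in L]
for z,L in ((.006,[(512,48),(769,55),(763,350),(508,347)]),(.06,[(593,200),(682,200),(682,318),(588,318)])):
    fit(m,f(L,285,130,480,5),z,0,0)
for z,L in ((.008,[(38,38),(441,38),(433,437),(50,437)]),(.058,[(188,168),(282,168),(280,388),(194,388)]),(.08,[(75,112),(413,112),(405,462),(77,470)])):
    fit(d,f(L,255,105,0,4),z,0,0)
E
```

```text
centre [ 0.5785 -0.2364] yaw x -0.296 yaw from y -0.298 size 0.0724 0.0609
centre [ 0.5788 -0.2364] yaw x -0.3 yaw from y -0.278 size 0.0248 0.0186
centre [0.4833 0.1708] yaw x 0.109 yaw from y 0.106 size 0.1282 0.1234
centre [0.4832 0.1714] yaw x 0.112 yaw from y 0.106 size 0.0613 0.0243
centre [0.4849 0.1697] yaw x 0.096 yaw from y 0.12 size 0.0933 0.0851
```

```bash
python3 - <<'E'
from h import *
q=down(-np.pi/2-.296)
command_gripper(.06,80)
movep([.5785,-.2364,.13],q)
print(line_to([.5785,-.2364,.030],.08,f_stop=8))
command_gripper(.0,80); print(read_gripper_width(),read_tool_pos(),read_contact_force())
f0=read_contact_force()
line_to([.5785,-.2364,.21],.12); pause(.2)
print(read_gripper_width(),read_contact_force()-f0)
movep([.4833,.1710,.21],down(-np.pi/2+.108)); pause(.3)
import pickle
c=cam("wrist"); pickle.dump(c,open("wg.pkl","wb"))
print(read_time_s(),read_contact_force(),read_tool_pos())
cv2.imwrite("pics/g.png",cv2.resize(c["img"][70:330,210:430],None,fx=2.3,fy=2.3,interpolation=cv2.INTER_CUBIC))
E
```

```text
False
0.01879745060533105 [ 0.57886534 -0.23651147  0.03052683] [0.74360741 0.47833526 3.40448443]
0.01898308182082805 [-0.29319937  0.02271328 -5.61019749]
10.7417 [ 1.05811323  0.68103144 -2.64036565] [0.48356154 0.17052506 0.20989222]
```

View pics/g.png

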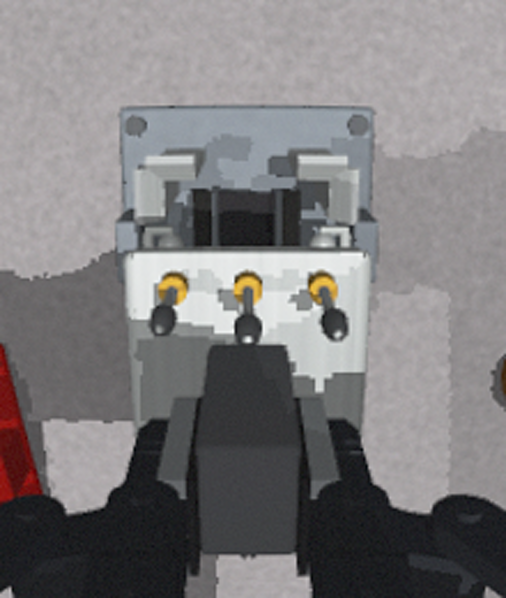

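The magazine is held: its far plate edge corners are about (125,252) and (370,250), and the dock base far corners are (121,107) and (373,107).

```bash
python3 - <<'E'
from h import *
import pickle
c=pickle.load(open("wg.pkl","rb"))
D=np.array([.4833,.1710]); a=.108; ex=np.array([np.cos(a),np.sin(a)]); ey=np.array([-ex[1],ex[0]])
t=read_tool_pos()
for n,L,z in (("plate",[(125,252),(370,250)],t[2]-.03+.006),("dock",[(121,107),(373,107)],.008)):
  W=[]
  for x,y in L:
    p=onz(c,(x+.5)/2.3-.5+210,(y+.5)/2.3-.5+70,z)[:2]-D; W.append(p); print(n,p@ex,p@ey)
  e=W[0]-W[1]; print("yaw err",np.arctan2(-(e@ex),e@ey))
p=t[:2]-D; print("tcp",p@ex,p@ey, R.from_quat(read_ee_rot()).as_matrix().round(4).tolist())
E
```

```text
plate 0.03626187660194171 0.029410673648423546
plate 0.036736723091740725 -0.030606277278338336
yaw err 0.007911707854767913
dock 0.06423477636979692 0.060970794507190694
dock 0.06412164328807506 -0.061180213193609216
yaw err -0.0009261736886406771
tcp 0.00020881829847823368 -0.0005003666086750818 [[0.9943, 0.1068, -0.0002], [0.1068, -0.9943, -0.0], [-0.0002, 0.0, -1.0]]
```

```bash
python3 - <<'E'
from h import *
D=np.array([.4833,.1710]); a=.108; ex=np.array([np.cos(a),np.sin(a)]); ey=np.array([-ex[1],ex[0]])
T=D-.0009*ex+.0008*ey
q=down(-np.pi/2+a-.004)
line_to([*T,.125],.1,attitude=q); pause(.3)
f0=read_contact_force(); print(f0,read_tool_pos())
s=line_to([*T,.093],.04,f_stop=6); pause(.1)
print(s,read_tool_pos(),read_contact_force()-f0,read_ft_torque())
if not s:
    s=line_to([*T,.056],.012,f_stop=8)
    print(s,read_tool_pos(),read_contact_force()-f0,read_ft_torque())
print(read_time_s(),read_gripper_width())
np.save("st.npy",np.r_[T,f0])
E
```

```text
[-0.40086543 -0.45778464 -2.12696052] [0.48255582 0.17174556 0.12542342]
False [0.48260499 0.1717121  0.09331921] [ 0.09926869  0.35562308 -0.93279694] [ 2.75407592e-02 -2.34573368e-05 -1.04876214e-02]
True [0.48244134 0.17139094 0.08179899] [-0.47170757 -1.24844023  8.27872496] [-0.1164696   0.11728531  0.03376387]
14.4083 0.01859856853706891
```

```bash
cat > press.py <<'E'
from h import *
S=np.load("st.npy"); T=S[:2]; f0=S[2:]
z=read_tool_pos()[2]; pk=0; log=[]
for i in range(70):
    z-=.0005
    line_to([*T,z],.01); pause(.05)
    f=(np.mean([read_contact_force() for _ in range(3)],0)-f0)[2]; pk=max(pk,f)
    log.append((round(read_tool_pos()[2]*1e3,1),round(float(f),1)))
    if f>17.5 or (pk>9.5 and f<1.5) or (pk>9.5 and f>log[-2][1]+1.5 and f<pk-3 and len(log)>3) or z<.055: break
print(log,pk,read_time_s(),read_contact_force()-f0,read_gripper_width())
E
python3 press.py
```

```text
[(np.float64(81.8), 8.1), (np.float64(81.4), 8.4), (np.float64(81.2), 11.3), (np.float64(80.9), 12.8), (np.float64(80.5), 13.5), (np.float64(80.0), 13.8), (np.float64(79.5), 13.9), (np.float64(78.9), 13.9), (np.float64(78.3), 12.4), (np.float64(77.7), 11.5), (np.float64(77.1), 10.0), (np.float64(76.4), 8.7), (np.float64(75.8), 7.6), (np.float64(75.0), 5.7), (np.float64(74.2), 4.5), (np.float64(73.6), 2.0), (np.float64(73.2), -0.0)] 13.926237918239446 19.5083 [ 2.39132008 -3.74299644 -0.00375794] 0.018760614996049054
```

```bash
python3 - <<'E'
from h import *
S=np.load("st.npy"); T=S[:2]; f0=S[2:]
for i in range(2):
    z=read_tool_pos()[2]
    line_to([*T,z-.0005],.01); pause(.1)
    f=read_contact_force()-f0; print(read_tool_pos()[2],f)
    if f[2]>1: break
command_gripper(.04); pause(.2)
p=read_tool_pos(); print(p,read_gripper_width(),read_contact_force()-f0)
line_to([p[0],p[1],.23],.1); pause(.3)
c=cam("wrist"); print(read_time_s(),read_contact_force())
import pickle; pickle.dump(c,open("wf.pkl","wb"))
cv2.imwrite("pics/f.png",cv2.resize(c["img"][90:250,240:400],None,fx=3.7,fy=3.7,interpolation=cv2.INTER_CUBIC))
E
```

```text
0.07252303927673871 [ 2.71618082 -4.83070672 -0.39497408]
0.07187554969821114 [ 3.32469107 -4.64947616 -1.27015217]
[0.48226012 0.17189297 0.07205938] 0.04000424238802492 [ 0.99303459 -0.03165356  2.98108727]
22.825 [-0.63282974 -0.49907041 -0.113481  ]
```

View pics/f.png

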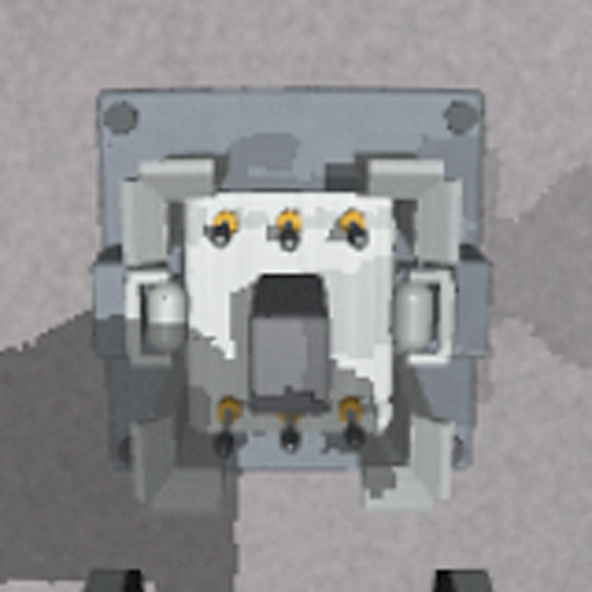

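Released. The plate sits between the guides with corners (185,193), (392,197), (392,433), (188,432), and a roller on each side. I'll check its height and tilt from the scale.

```bash
python3 - <<'E'
from est import *
import pickle
c=pickle.load(open("wf.pkl","rb"))
f=lambda L:[((x+.5)/3.7-.5+240,(y+.5)/3.7-.5+90) for x,y in L]
P=f([(185,193),(392,197),(392,433),(188,432)]); G=f([(251,315),(328,315),(328,409),(249,409)])
for z in (.048,.064): print(z); fit(c,P,z,0,0); fit(c,G,z+.054,0,0)
fit(c,f([(98,90),(482,90),(472,467),(112,467)]),.008,0,0)
s=cam("scene"); u,v=proj(s,[.483,.171,.06]).astype(int); print(u,v)
cv2.imwrite("pics/s.png",cv2.resize(s["img"][v-50:v+50,u-60:u+60],None,fx=6,fy=6,interpolation=cv2.INTER_CUBIC))
E
```

```text
0.048
centre [0.4823 0.1716] yaw x 0.111 yaw from y 0.093 size 0.0718 0.0603
centre [0.4836 0.1718] yaw x 0.095 yaw from y 0.105 size 0.0241 0.0192
0.064
centre [0.4861 0.172 ] yaw x 0.111 yaw from y 0.093 size 0.0682 0.0574
centre [0.4882 0.1723] yaw x 0.095 yaw from y 0.105 size 0.0227 0.0181
centre [0.4836 0.1711] yaw x 0.111 yaw from y 0.105 size 0.1277 0.123
387 239
```

View pics/s.png

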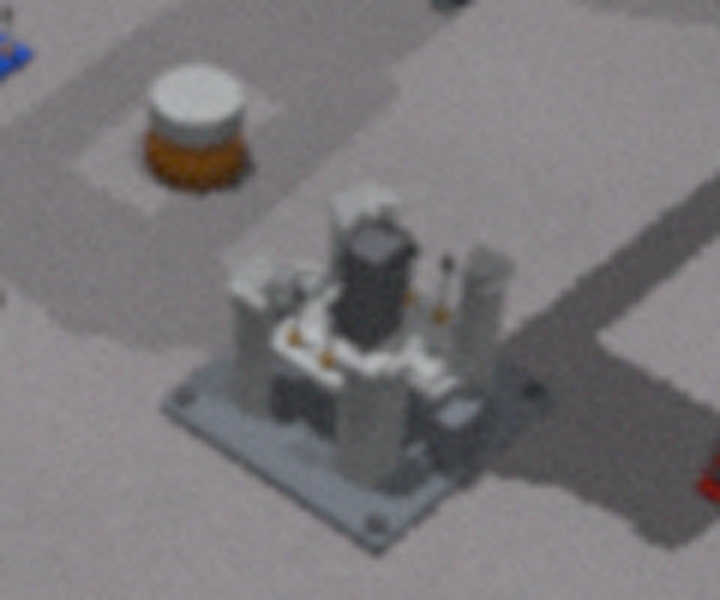

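The plate's apparent size (71.8 × 60.3 mm at a plate top height of 48 mm) matches the latched height, not the raised one. It is centred within about 1.5 mm, and the scene view (plate at about (350,340)) shows it low and level.

```bash
python3 -c "
from plant import *
hand_in(); print(read_time_s())"
```

```text
the job is handed in; nothing more can be done
the job is handed in; nothing more can be done
```

The magazine is latched in the grey dock and released, and I handed the job in at about 23 s on the robot's clock. No verdict is reported.

I gripped it across the block, set it between the guides and pressed in 0.5 mm steps. The force peaked at 13.9 N, then fell to zero about 15 mm below the seat. I pressed about 1.3 mm further, where the force turned slightly negative (it pulled itself in). I met no stop, so I let go and backed off upwards.

**Last checks:**
- **Height:** the plate's size in the wrist picture (71.8 × 60.3 mm) fits the latched height, with its underside about 42 mm above the bench. At the raised height the plate would have measured 68.2 × 57.4 mm, too small. That agrees with the depth I felt.
- **Position:** the centre is within about 1.5 mm of the dock's, and the direction within about 0.015 rad.
- **Tilt:** the plate looks level in both views, but I did not measure the tilt separately.
- **Side force:** about 5 N sideways built up late in the press, still under 6 N when I let go. It disappeared on release.
- **Bystanders:** I saw no contact with them, but did not measure their positions again.

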